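# Filter bowl onto the drying post

### The arm

A 6-joint arm with a two-finger parallel gripper is mounted at the origin on the work surface. World frame = base frame: x ahead of the robot, y to its left, z up, the work surface at z = 0. Lengths are in mm, angles in rad, forces in N, time in s.
With the tool pointing down it reaches from about 300 to 775 mm from the base axis. Payload 14.6 kg.
Tool frame: the origin (TCP) lies on the centre line of the jaws, within the pads' length; the fingertips stand 19 mm ahead of it and the grasp point (between the pads) is the TCP (bot.tip_reach is the distance from the TCP to the fingertips, in mm); z points along the fingers, y is the line along which they close (so a half turn about z gives the same grasp; the last joint's range is limited). The gripper opens to 85 mm and grips with 20 to 120 N. Pads are 22 mm wide; open, the fingers measure 114 mm over their backs; the gripper's body (76 mm by 85 mm) begins 54 mm behind the grasp point. The pads swing forward as they close: fully open they stand 13 mm farther back than shut.
Start: joints at [1.252, 0.3, 1.521, -0, 1.321, -0.067], TCP at [137.029, 532.647, 250.281] pointing down, gripper open.
Joint ranges: [-3.03, 3.03], [-0.79, 2.21], [0.23, 2.52], [-1.04, 4.18], [0, 3.07], [-2.55, 2.55]. Speed limits (rad/s): [2.22, 2.22, 2.57, 3.14, 3.14, 3.14].

### API

Orientations are given as a unit quaternion [w, x, y, z].
In Python, from rig import bot gives the robot as it stands. Calls block until the motion is done:
- bot.move_to(position, orientation): joint-space move of the TCP to a pose.
- bot.servo_line(position, attitude=None, speed=150, until_force=None): straight line of the TCP; attitude=None keeps the orientation; speed is the mean speed in mm/s. With until_force (N) it stops when the force on the tool has changed by that much, and returns True; else False.
- bot.move_joints(angles): joint-space move.
- bot.move_gripper(opening, grip_force=None): finger opening in mm; grip_force is the grip in N (None keeps the last); returns when the fingers have stopped.
- bot.dwell(seconds).
- bot.ik(position, orientation): joint angles nearest the present ones, or None.
- bot.read_state(): the state.
- bot.read_camera(name): name is "side" or "top"; returns a dict with "image" (384x512x3 uint8, blue, green, red), "depth" (384x512 float32, mm along the optical axis (not along the pixel's ray), 0 where there is no reading), "fovy" (degrees; the focal length in pixels is half the picture's height over the tangent of half this angle, whatever the lens; pixels are square), "cx", "cy" (the principal point, pixels), "k1" (the pictures are not rectified: a ray, as slopes to the right and down, at radius r is drawn at 1 + k1 r^2 times it, then the intrinsics apply), "eye" and "attitude" of the camera in the world. Camera axes: x right, y down, z forward; pixel columns grow to the right and rows downward; lengths in mm; the calibration is good to about 2 mm. A picture is of the moment at which its call begins.
A pose or a line that the arm cannot do raises bot.MotionError and nothing moves.
- bot.finish_job(): hands the job in; it is judged then, once.
The state is a dict: "clock": time; "joint_positions": joint angles; "qvel": joint speeds; "effort": joint torques, N m; "ee_pos": TCP position; "tool_rot": TCP orientation; "ft_force": force on the tool from outside, world axes, zero at the start; "moment": the same for the moment, N m; "grip_width": finger opening in mm; "grip_force": force on a finger pad.
Only numpy, scipy, OpenCV 4.12 (cv2) and the standard library are available. Lean on these libraries where they do the work, as an engineer would, in place of code of your own. Each camera call takes 0.05 s, during which the arm holds its last target. There are 200 camera calls.

### The job

Take the washed aluminium filter bowl with the blue band out of the orange cradle, turn it mouth down and put it over the free drying post. Then push the upturned bowl down steadily, without banging it or straining against the stop, until it has carried the stiff yellow collar all the way to the bottom, and leave it standing there. Move the collar only by means of the bowl, never with the gripper, and leave the other bowl, the mug and the screwdriver where they are.

Things in the scene. Friction and masses are not known exactly. Their poses are not given: they have to be found in the camera images.
- bowl: Aluminium cup-shaped filter bowl, outer diameter 58 mm, 100 mm long, wall 4 mm, inner depth 94 mm (inner diameter 50 mm), 0.15 to 0.3 kg, blue band 82 to 94 mm from its base. Origin at the centre of the outside of its closed base; its z axis runs along its axis from base to mouth. It starts lying level in the orange cradle, its underside 27 mm above the bench.
- bowl_mouth (a point): Centre of the bowl's open mouth, in the plane of the rim, 100 mm from its base; z axis out of the mouth.
- cradle: Fixed orange V-cradle on a black foot 70 x 120 x 8 mm; two V-supports 10 mm thick, 68 mm apart along its y axis and up to 41 mm high and 52 mm wide carry the bowl with its axis 56 mm above the bench. Origin at the centre of the foot's underside; the bowl lies along its y axis with the mouth towards +y.
- post: The free drying post, fixed on the bench: round dark foot 104 mm in diameter, 12 mm high, and an upright black plastic post 40 mm in diameter up to 76 mm height, then tapering to 16 mm at its top at 100 mm. Origin at the centre of the underside, z up.
- post_tip (a point): Centre of the top of the free post, 100 mm above the bench.
- collar (a joint): Stiff yellow collar (ring, outer diameter 72 mm, inner 44 mm, 12 mm thick) around the free post on which the bowl's rim comes to stand; travel downwards in m: 0 is up (its top 44 mm above the bench), 0.020 is fully down on the foot (its top 24 mm above the bench). Takes about 8 N to move, much more than the bowl's weight, and stays where it is left.
- collar_top (a point): Centre of the upper face of the free post's collar.
- busy_post: A second drying post like the first with its collar down, already taken by the other bowl. Origin at the centre of its underside.
- spare_bowl: Bowl of the same size with a red band, standing mouth down on the second post; leave it. Origin at the centre of its closed base, which is on top, 124 mm above the bench.
- mug: Green mug, 76 mm in diameter, 92 mm high, with a handle; leave it. Origin at the centre of its underside.
- screwdriver: Screwdriver lying on the bench, about 200 mm long; leave it. Origin under its middle.
There are look-alikes about, which are no part of the job. Leave any brown look-alike of the bowl alone.

How it is judged:
By the outcome, as a careful person would: the job done as asked, in the order asked, and still so for the second after the job is handed in, with the robot touching nothing.
It also fails if it takes over 45 s, if anything falls off the work surface, if the arm or the gripper's body presses on something with over 40 N, if the wrist force passes 120 N, or if a joint passes its speed limit or range.

## Working session

There is one attempt and no reset: what is moved stays moved. The work goes in short steps, each a Python script; the robot and the scene stay as the last script left them, time stands still between calls to the robot, and variables do not carry over. Pictures are saved under pics/ and viewed, at most 10 in all, crops included, and the job is handed in when it is done.

```bash
mkdir -p pics; ls; cat > h.py <<'E'
import numpy as np, cv2
from rig import bot
from scipy.spatial.transform import Rotation as R
def rot(q): return R.from_quat([q[1],q[2],q[3],q[0]])
def quat(r):
    x,y,z,w=r.as_quat(); return [w,x,y,z]
def cloud(c):
    h,w=c["depth"].shape; f=h/2/np.tan(np.radians(c["fovy"])/2)
    K=np.array([[f,0,c["cx"]],[0,f,c["cy"]],[0,0,1.]])
    u,v=np.meshgrid(np.arange(w),np.arange(h))
    p=cv2.undistortPoints(np.stack([u,v],-1).reshape(-1,1,2).astype(np.float64),K,np.array([c["k1"],0,0,0.])).reshape(-1,2)
    ray=np.c_[p,np.ones(len(p))]
    W=rot(c["attitude"]).apply(ray)
    P=np.array(c["eye"])+W*c["depth"].reshape(-1,1)
    P[c["depth"].ravel()==0]=np.nan
    return P.reshape(h,w,3),W.reshape(h,w,3)
E
python3 - <<'E'
from h import *
for n in("top","side"):
    c=bot.read_camera(n); cv2.imwrite(f"pics/{n}0.png",cv2.resize(c["image"],None,fx=1.5,fy=1.5)); np.savez(n+"0.npz",**c)
    print(n,c["fovy"],c["cx"],c["cy"],c["k1"],c["eye"],c["attitude"],(c["depth"]==0).mean())
s=bot.read_state(); print(s)
E
```

```text
pics
top 45.306824602946094 257.0140577151389 182.31210597745562 -0.044420743192539455 [ 406.18126031    3.32567632 1290.85808853] [-0.02722049  0.70885327 -0.7043398   0.02629693] 0.0039215087890625
side 46.29405371528374 246.02326271748763 185.75116146708274 -0.0489683558922295 [463.84753274 911.76615002 823.68029383] [ 0.00595181 -0.02965403  0.9007249  -0.43333575] 0.003916422526041667
{'clock': 0.1, 'joint_positions': array([ 1.25237130e+00,  3.00377250e-01,  1.52149632e+00,  1.01574543e-05,
        1.32072766e+00, -6.65919502e-02]), 'qvel': array([ 0.00016143, -0.00229204, -0.00061504,  0.00099155, -0.00097353,
       -0.00043785]), 'effort': array([ 5.53788577e-04, -5.44365084e+01, -3.62371194e+01, -8.17451928e-05,
        3.00906526e-03, -4.81128268e-06]), 'ee_pos': array([136.9861435 , 532.47329319, 249.80865245]), 'tool_rot': array([-1.01309734e-04,  1.25585302e-01,  9.92082697e-01, -4.94027523e-04]), 'ft_force': array([ 0.45420908,  0.98502289, -0.55638585]), 'moment': array([-0.00013043, -0.05029557, -0.00471514]), 'grip_force': 0.0, 'grip_width': 85.14047502619417}
```

View pics/top0.png

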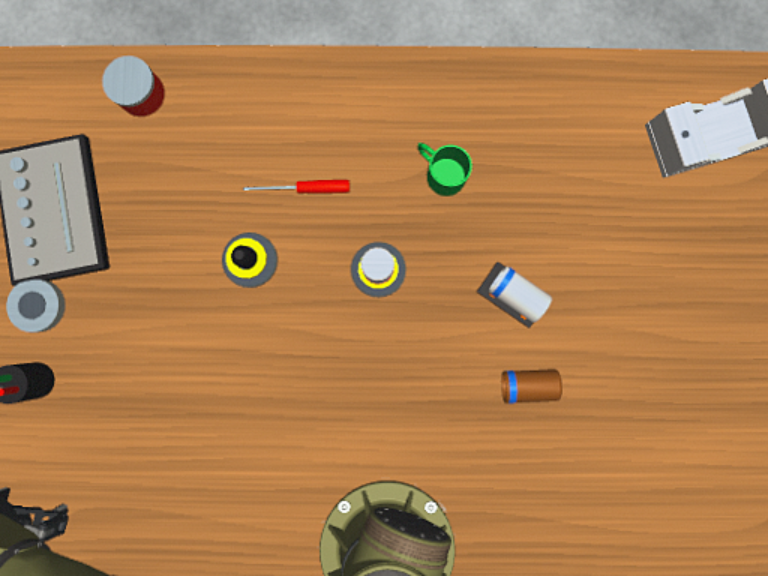

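View pics/side0.png

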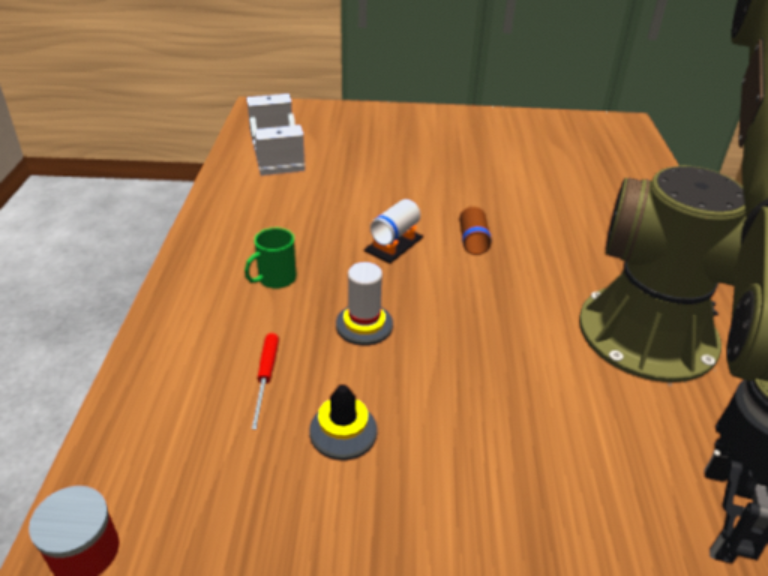

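The top view shows the bowl in its cradle at about (347,198) full-res, with its blue mouth towards the upper left. The free post with its raised collar is at (165,172), the spare bowl at (252,178) and the brown decoy at (354,257). The side view agrees: free post at (228,280), bowl at (263,148). Next I'll measure the bowl and post.

```bash
cat > m.py <<'E'
from h import *
for n in("top","side"):
    c={k:v for k,v in np.load(n+"0.npz").items()}
    P,W=cloud(c); hsv=cv2.cvtColor(c["image"],cv2.COLOR_BGR2HSV); H,S,V=[hsv[...,i].astype(int) for i in range(3)]
    X,Y,Z=P[...,0],P[...,1],P[...,2]
    near=(X>150)&(X<700)&(abs(Y)<400)
    yel=near&(abs(H-30)<5)&(S>150)&(V>120)&(Z>10)&(Z<60)
    k,lab,st,ce=cv2.connectedComponentsWithStats(yel.astype(np.uint8))
    for i in range(1,k):
        if st[i,4]>40:
            q=P[lab==i]; t=q[abs(q[:,2]-np.median(q[:,2]))<4]
            hull=cv2.minEnclosingCircle(t[:,:2].astype(np.float32)); print(n,"yellow",st[i,4],np.median(q[:,2]),hull)
    # post tip & bowls: high things
    for nm,m in(("post",near&(V<70)&(Z>60)&(Z<115)),("blue",near&(abs(H-110)<12)&(S>120)),("grey",near&(S<60)&(V>110)&(Z>40)&(Z<140))):
        k,lab,st,ce=cv2.connectedComponentsWithStats(m.astype(np.uint8))
        for i in range(1,k):
            if st[i,4]>25:
                q=P[lab==i]; print(n,nm,st[i,4],ce[i].round(),q.mean(0).round(1),"zmax",np.percentile(q[:,2],97).round(1))
                if nm=="post": t=q[q[:,2]>94]; print("   tip",len(t),t.mean(0).round(1))
                if nm=="grey" and n=="top":
                    t=q[q[:,2]>np.percentile(q[:,2],97)-15]; r=cv2.minAreaRect(t[:,:2].astype(np.float32)); print("   rect",r)
                    d=np.linalg.svd(t[:,:2]-t[:,:2].mean(0),full_matrices=False)[2][0]; print("   dir",d)
E
python3 m.py
```

```text
top yellow 341 40.95059675146922 ((528.3356323242188, 260.740478515625), 36.96245574951172)
top yellow 109 23.0599653076672 ((510.33905029296875, 18.01144790649414), 35.75341796875)
top post 42 [293. 122.] [661.8 -91.3  74.7] zmax 85.6
   tip 0 [nan nan nan]
top post 185 [162. 171.] [526.5 256.4  86.5] zmax 101.2
   tip 49 [528.2 260.3  98.7]
top blue 87 [336. 188.] [ 483.4 -202.3   79.6] zmax 88.5
top blue 91 [341. 257.] [ 300.3 -221.5   50.4] zmax 59.2
top grey 382 [251. 176.] [511.6  19.4 122.8] zmax 127.7
   rect ((512.5376586914062, 19.357683181762695), (54.49647903442383, 53.65890121459961), 0.8723459839820862)
   dir [-0.99008678 -0.140457  ]
top grey 52 [333. 186.] [ 490.1 -195.2   76.5] zmax 85.8
   rect ((489.5983581542969, -195.31033325195312), (6.5295610427856445, 47.29537582397461), 55.66547775268555)
   dir [-0.82433724  0.56609904]
top grey 623 [350. 198.] [ 457.2 -241.1   78.4] zmax 86.8
   rect ((457.8262023925781, -241.99234008789062), (81.06462860107422, 51.284332275390625), 54.56538009643555)
   dir [0.57225088 0.82007861]
side yellow 151 26.130570204663286 ((511.85272216796875, 21.8250732421875), 36.76001739501953)
side yellow 379 43.0973509267983 ((528.8946533203125, 261.9253234863281), 37.32355880737305)
side post 56 [186. 158.] [ 687.6 -141.2   73.7] zmax 84.9
   tip 0 [nan nan nan]
side post 130 [187. 171.] [674.2 -78.   74.7] zmax 87.6
   tip 0 [nan nan nan]
side post 278 [228. 268.] [528.3 272.8  83.8] zmax 102.6
   tip 62 [528.3 266.2  99.7]
side blue 41 [261. 150.] [ 474.5 -194.    78.2] zmax 89.7
side blue 37 [317. 153.] [ 304.8 -221.2   56. ] zmax 60.7
side grey 282 [268. 142.] [ 451.9 -233.9   80.7] zmax 89.3
side grey 98 [254. 151.] [ 495.4 -213.4   57.9] zmax 86.9
side grey 279 [243. 182.] [513.   25.6 125.4] zmax 128.5m.py:19: RuntimeWarning: Mean of empty slice.
  if nm=="post": t=q[q[:,2]>94]; print("   tip",len(t),t.mean(0).round(1))
  ret = um.true_divide(
```

```bash
cat > f.py <<'E'
from h import *
from scipy.optimize import least_squares
pts=[]
for n in("top","side"):
    c={k:v for k,v in np.load(n+"0.npz").items()}
    P,W=cloud(c); d=c["depth"]; 
    hsv=cv2.cvtColor(c["image"],cv2.COLOR_BGR2HSV).astype(int)
    col=((hsv[...,1]<60)&(hsv[...,2]>110))|((abs(hsv[...,0]-110)<12)&(hsv[...,1]>120))
    m=col&(np.hypot(P[...,0]-465,P[...,1]+235)<75)&(P[...,2]>60)
    q=P[m]; pts.append(q)
    f=lambda p:np.hypot((q[:,0]-463)*-np.sin(p[1])+(q[:,1]+234)*np.cos(p[1])-p[0],q[:,2]-p[2])-29
    r=least_squares(f,[0,.96,56],loss="soft_l1").x
    a=np.array([np.cos(r[1]),np.sin(r[1])]); s=(q[:,:2]-[463,-234])@a
    w=abs(q[:,2]-82)<6
    print(n,len(q),r,np.degrees(r[1]),"s",np.percentile(s[w],[0,1,99,100]),"axis pt",[463-a[1]*r[0],-234+a[0]*r[0]])
E
python3 f.py
cat > p.py <<'E'
from h import *
def Q(z,y):
    z=np.array(z,float);z/=np.linalg.norm(z);y=np.array(y,float);x=np.cross(y,z)
    return quat(R.from_matrix(np.c_[x,y,z]))
E
cat > i.py <<'E'
from p import *
yaw=np.radians(55.1);a=np.array([np.cos(yaw),np.sin(yaw),0]);base=np.array([434.6,-275.2,56.])
post=np.array([528.5,261.3,0]);up=np.array([0,0,1.])
for th in (20,35,45,55):
  t=np.radians(th)
  for sg in(1,-1):
    z=np.sin(t)*a-np.cos(t)*up; y=sg*np.cross(up,a)
    g=base+30*a; ok=[bot.ik(list(g-d*z),Q(z,y)) for d in(0,90)]
    res=[]
    for hd in range(-180,180,15):
      h=np.array([np.cos(np.radians(hd)),np.sin(np.radians(hd)),0]); z2=np.cos(t)*h-np.sin(t)*up
      # a->-up, up->h : y = cross(up,a)->cross(h,-up)
      y2=sg*np.cross(h,-up)
      if all(bot.ik(list(post+[0,0,zz]),Q(z2,y2)) is not None for zz in(94,230)): res.append(hd)
    print(th,sg,[None if o is None else o.round(2) for o in ok],res)
E
python3 i.py
```

```text
top 758 [-1.57452052  0.97017392 54.94613576] 55.58687121471378 s [-50.1061491  -48.75086357  49.32559948  50.24361585] axis pt [np.float64(464.29895426376606), np.float64(-234.88984980366973)]
side 353 [-2.92883215  0.98060544 58.98695508] 56.18455325977237 s [-46.27179475 -44.6840438   48.83016481  49.7921362 ] axis pt [np.float64(465.43337469067245), np.float64(-235.62995257334936)]
20 1 [None, None] [-180, -165, -150, -135, -120, -105, -90, 15, 30, 45, 60, 75, 105, 120, 135, 150, 165]
20 -1 [array([-0.73,  0.5 ,  1.79,  0.43,  0.94, -0.39]), array([-0.79,  0.37,  1.74,  0.38,  1.13, -0.36])] [-180, -165, -150, -135, -120, -105, -90, 15, 30, 45, 60, 75, 90, 105, 120, 135, 150, 165]
35 1 [array([-0.83,  0.56,  1.78,  0.69,  1.07,  2.5 ]), array([-0.92,  0.45,  1.73,  0.61,  1.24,  2.54])] [-180, -165, -150, -135, -120, -105, -90, -75, -60, 135, 150, 165]
35 -1 [array([-0.83,  0.56,  1.78,  0.69,  1.07, -0.64]), array([-0.92,  0.45,  1.73,  0.61,  1.24, -0.6 ])] [-180, -165, -150, -135, -120, -105, -90, 30, 45, 60, 75, 90, 105, 120, 135, 150, 165]
45 1 [array([-0.88,  0.61,  1.77,  0.83,  1.18,  2.37]), array([-1.  ,  0.53,  1.71,  0.74,  1.34,  2.42])] [-180, -165, -150, -135, -120, -105, -90, -75, -60, -45, 135, 150, 165]
45 -1 [array([-0.88,  0.61,  1.77,  0.83,  1.18, -0.77]), array([-1.  ,  0.53,  1.71,  0.74,  1.34, -0.73])] [-180, -165, -150, -135, -120, -105, -90, 30, 45, 60, 75, 90, 105, 120, 135, 150, 165]
55 1 [array([-0.93,  0.68,  1.75,  0.94,  1.3 ,  2.27]), array([-1.06,  0.62,  1.68,  0.84,  1.45,  2.31])] [-180, -165, -150, -135, -120, -105, -90, -75, -60, -45, -30, -15, 0, 15, 30, 135, 150, 165]
55 -1 [array([-0.93,  0.68,  1.75,  0.94,  1.3 , -0.87]), array([-1.06,  0.62,  1.68,  0.84,  1.45, -0.83])] [-180, -165, -150, -135, -120, -105, -90, 15, 30, 45, 60, 75, 90, 105, 120, 135, 150, 165]
```

```bash
cat >> p.py <<'E'
up=np.array([0,0,1.]);t=np.radians(45)
yaw=np.radians(55.7);a=np.array([np.cos(yaw),np.sin(yaw),0]);bc=np.array([464.6,-235.2,56.])
zg=np.sin(t)*a-np.cos(t)*up; qg=Q(zg,-np.cross(up,a)); g=bc-20*a
post=np.array([528.6,261.3,0])
def fin(hd,tt=t):
    h=np.array([np.cos(np.radians(hd)),np.sin(np.radians(hd)),0])
    return Q(np.cos(tt)*h-np.sin(tt)*up,-np.cross(h,-up))
E
python3 - <<'E'
from p import *
bot.move_to(list(g-120*zg+[0,0,110]),qg)
bot.servo_line(list(g-70*zg),speed=200)
print(bot.servo_line(list(g),speed=80,until_force=10))
s=bot.read_state();print(s["clock"],s["ee_pos"],g)
for n in("top","side"):
    c=bot.read_camera(n); np.savez(n+"1.npz",**c); I=c["image"]
    I=I[120:270,270:430] if n=="top" else I[70:200,200:360]
    cv2.imwrite(f"pics/{n}1.png",cv2.resize(I,None,fx=4,fy=4))
for hd in range(0,120,15):
    print(hd,[bot.ik(list(post+[0,0,z]),fin(hd)) for z in(94,260)])
E
```

```text
False
5.1583 [ 453.36175858 -252.06570606   56.26749762] [ 453.32947902 -251.72196589   56.        ]
0 [None, None]
15 [None, array([ 0.44684786,  0.10123042,  1.89914833, -0.35276553,  0.3860932 ,
        2.03108664])]
30 [array([ 0.3500553 ,  0.38755548,  2.02230105,  1.92918487,  0.13075509,
       -0.48454526]), array([0.3500553 , 0.09273889, 1.9085349 , 0.33393033, 0.38172965,
       1.13599269])]
45 [array([ 0.25987244,  0.40560673,  1.99331693,  1.49322018,  0.36377297,
       -0.30617063]), array([0.25987244, 0.11729742, 1.88117574, 0.73844108, 0.55504947,
       0.52321603])]
60 [array([ 0.18883293,  0.44496376,  1.92908656,  1.28305508,  0.59205078,
       -0.3434051 ]), array([0.18883293, 0.17016587, 1.82009548, 0.86337549, 0.78111025,
       0.19172615])]
75 [array([ 0.14287863,  0.50023445,  1.83672831,  1.1176812 ,  0.80805895,
       -0.4122754 ]), array([ 0.14287863,  0.24291067,  1.7312844 ,  0.87660191,  1.00790994,
       -0.02544283])]
90 [array([ 0.12190785,  0.56572721,  1.72449093,  0.97561944,  1.01145578,
       -0.49316303]), array([ 0.12190785,  0.32702786,  1.62198093,  0.84295651,  1.22279724,
       -0.19396263])]
105 [array([ 0.12255545,  0.63654223,  1.60029273,  0.84882826,  1.20280991,
       -0.58350927]), array([ 0.12255545,  0.41576555,  1.4994504 ,  0.78650289,  1.42389231,
       -0.34132836])]
```

View pics/side1.png

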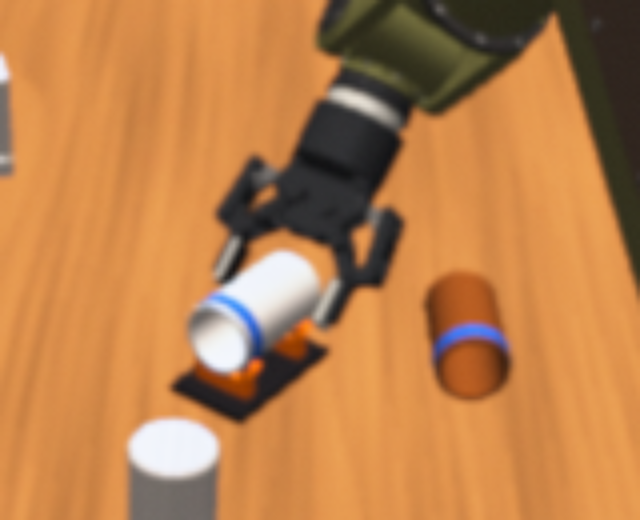

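View pics/top1.png

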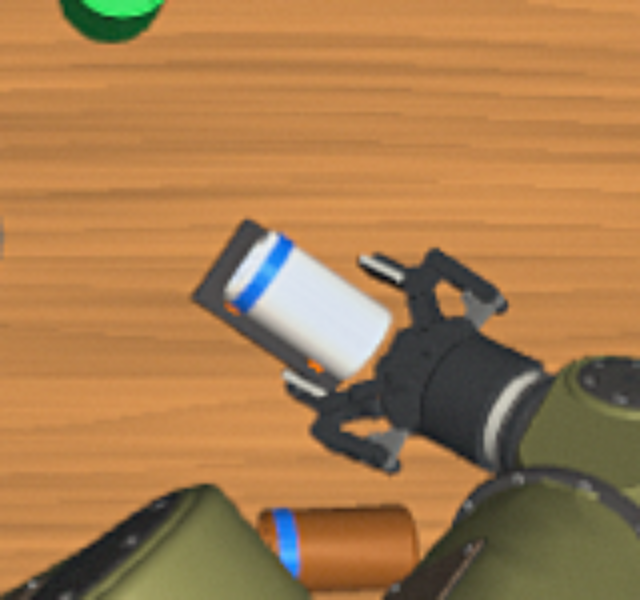

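The fingers straddle the rear half of the bowl evenly, in the side crop at about (230,255) and (330,300), and clear of the cradle. I'll grip, lift and carry it above the post, then look.

```bash
python3 - <<'E'
from p import *
bot.move_gripper(40,90); s=bot.read_state(); print(s["grip_width"],s["grip_force"],s["ft_force"])
bot.servo_line(list(g+[0,0,200]),speed=120); s=bot.read_state(); print(s["grip_width"],s["ft_force"])
bot.move_to(list(post+[0,0,260]),fin(75))
bot.servo_line(list(post+[0,0,195]),speed=120)
bot.dwell(.3)
s=bot.read_state();print(s["clock"],s["ee_pos"],s["grip_width"],s["ft_force"])
for n in("top","side"):
    c=bot.read_camera(n); np.savez(n+"2.npz",**c); I=c["image"]
    I=I[90:240,90:250] if n=="top" else I[170:320,150:310]
    cv2.imwrite(f"pics/{n}2.png",cv2.resize(I,None,fx=4,fy=4))
E
```

```text
55.485364856422756 94.81736767455004 [ 1.79402966 -5.19957068  5.25709717]
55.52723260106951 [-0.69876354  0.31137713 -2.39999273]
10.325 [528.7457282  261.29645214 195.51613935] 55.31755079780617 [-0.01068187 -0.87530477 -2.17805724]
```

View pics/side2.png

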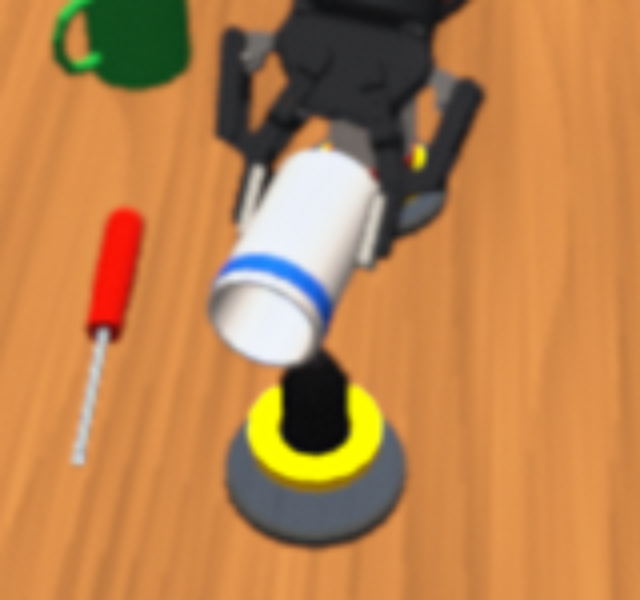

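View pics/top2.png

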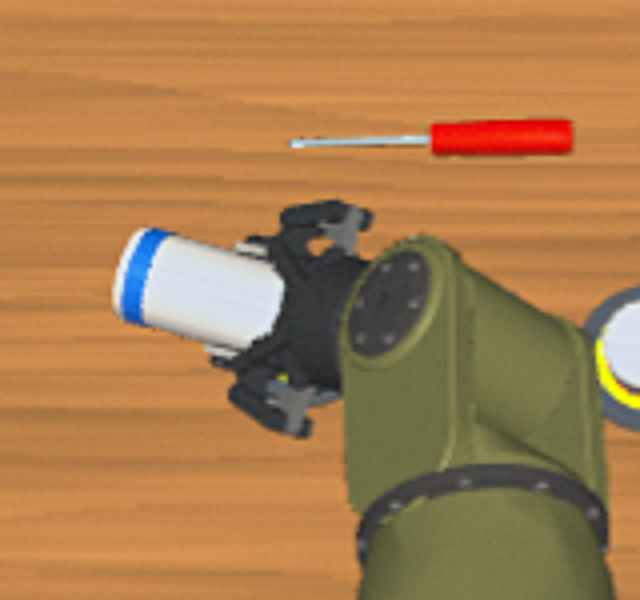

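The views show the bowl held level (mouth at about (270,320) in the side crop, pointing +y), not mouth down. My final orientation has a sign error: it is off by a half turn about the tool axis. I'll check which correct poses the arm can reach with this grasp.

```bash
cat >> p.py <<'E'
def fin(hd,tt=t,sg=-1):
    h=np.array([np.cos(np.radians(hd)),np.sin(np.radians(hd)),0])
    z=np.cos(tt)*h-np.sin(tt)*up; y=-sg*np.cross(up,h)*-1 if False else sg*np.cross(h,up)
    return Q(z,y)
E
python3 - <<'E'
from p import *
T=rot(qg).inv().apply(a); 
for hd in range(-180,180,15):
    print(hd,rot(fin(hd)).apply(T).round(2),[None if (k:=bot.ik(list(post+[0,0,z]),fin(hd))) is None else k.round(2) for z in(92,230)])
print("sg+1: grasp mouth check",rot(fin(75,sg=1)).apply(rot(Q(zg,np.cross(up,a))).inv().apply(a)).round(2))
for hd in(45,60,75): print([bot.ik(list(post+[0,0,z]),fin(hd,sg=1)) for z in(92,230)])
E
```

```text
-180 [ 0. -0. -1.] [array([0.31, 0.94, 1.05, 0.23, 1.9 , 1.87]), array([0.31, 0.8 , 0.97, 0.26, 2.12, 1.93])]
-165 [ 0. -0. -1.] [array([0.37, 0.97, 1.  , 0.08, 1.96, 1.68]), array([0.37, 0.83, 0.92, 0.09, 2.18, 1.7 ])]
-150 [-0. -0. -1.] [array([ 0.42,  0.97,  0.99, -0.08,  1.96,  1.47]), array([ 0.42,  0.83,  0.91, -0.09,  2.18,  1.45])]
-135 [ 0.  0. -1.] [array([ 0.48,  0.96,  1.02, -0.23,  1.92,  1.27]), array([ 0.48,  0.82,  0.94, -0.26,  2.13,  1.21])]
-120 [ 0. -0. -1.] [array([ 0.53,  0.92,  1.08, -0.37,  1.83,  1.09]), array([ 0.53,  0.78,  1.  , -0.4 ,  2.04,  1.  ])]
-105 [ 0. -0. -1.] [array([ 0.58,  0.87,  1.17, -0.5 ,  1.71,  0.93]), array([ 0.58,  0.72,  1.1 , -0.53,  1.91,  0.81])]
-90 [-0.  0. -1.] [array([ 0.62,  0.81,  1.28, -0.61,  1.57,  0.79]), array([ 0.62,  0.65,  1.21, -0.63,  1.76,  0.65])]
-75 [ 0.  0. -1.] [array([ 0.65,  0.75,  1.41, -0.73,  1.4 ,  0.67]), array([ 0.65,  0.58,  1.33, -0.71,  1.59,  0.51])]
-60 [ 0. -0. -1.] [array([ 0.67,  0.68,  1.54, -0.84,  1.22,  0.57]), array([ 0.67,  0.49,  1.46, -0.79,  1.4 ,  0.37])]
-45 [ 0.  0. -1.] [array([ 0.
[... 908 characters left out ...]
65 [-0. -0. -1.] [array([0.26, 0.9 , 1.13, 0.37, 1.81, 2.05]), array([0.26, 0.75, 1.05, 0.4 , 2.02, 2.14])]
sg+1: grasp mouth check [-0. -0. -1.]
[array([ 0.25987244,  0.40991936,  1.99369602,  1.50551844,  0.36343813,
       -0.31932916]), array([0.25987244, 0.15806458, 1.9127614 , 0.82566128, 0.50365739,
       0.42222061])]
[array([ 0.18883293,  0.44905351,  1.92945312,  1.28942343,  0.59079974,
       -0.35107644]), array([0.18883293, 0.2093199 , 1.85090025, 0.92079962, 0.73716196,
       0.11260615])]
[array([ 0.14287863,  0.5040463 ,  1.83708068,  1.1212689 ,  0.80624269,
       -0.41746323]), array([ 0.14287863,  0.27984594,  1.76121668,  0.91105151,  0.96600615,
       -0.08791079])]
```

This grasp works if the tool comes in from the +y side (heading −90, joints mid-range). I'll rise, reorient there, and check the mouth.

```bash
python3 - <<'E'
from p import *
bot.servo_line(list(post+[0,0,270]),speed=150)
bot.move_to(list(post+[0,0,260]),fin(-90))
bot.servo_line(list(post+[0,0,190]),speed=120)
bot.dwell(.3)
s=bot.read_state();print(s["clock"],s["ee_pos"],s["grip_width"],s["ft_force"])
for n in("top","side"):
    c=bot.read_camera(n); np.savez(n+"3.npz",**c); I=c["image"]
    I=I[90:240,90:250] if n=="top" else I[170:320,150:310]
    cv2.imwrite(f"pics/{n}3.png",cv2.resize(I,None,fx=4,fy=4))
    P,W=cloud(c); hsv=cv2.cvtColor(c["image"],cv2.COLOR_BGR2HSV).astype(int)
    nr=(np.hypot(P[...,0]-528,P[...,1]-261)<60)
    for nm,m in (("blue",(abs(hsv[...,0]-110)<12)&(hsv[...,1]>120)),("grey",(hsv[...,1]<45)&(hsv[...,2]>120))):
        q=P[m&nr&(P[...,2]>105)]; 
        if len(q): print(n,nm,len(q),q.min(0).round(1),q.max(0).round(1),q.mean(0).round(1))
E
```

```text
13.45 [528.68938477 261.37937012 190.46224532] 55.08500284090687 [-0.86798093 -0.73356745 -2.53667643]
top blue 27 [500.5 229.6 126.2] [567.7 295.2 236.3] [523.4 240.9 145.2]
top grey 511 [493.8 231.1 132.4] [562.8 288.3 224.3] [527.6 258.3 216.4]
```

View pics/side3.png

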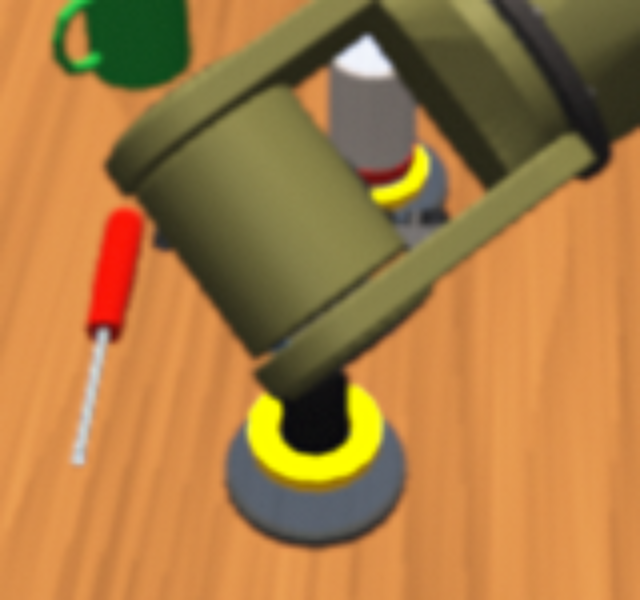

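The side view is blocked by the wrist (post top at about (315,385) in the crop). The top camera sees the bowl's flat base, so I'll check tilt and centring with a plane and circle fit there.

```bash
python3 - <<'E'
from h import *
c=dict(np.load("top3.npz")); P,W=cloud(c); hsv=cv2.cvtColor(c["image"],cv2.COLOR_BGR2HSV).astype(int)
m=(hsv[...,1]<45)&(hsv[...,2]>120)&(np.hypot(P[...,0]-528,P[...,1]-261)<50)&(P[...,2]>205)
q=P[m]; A=np.c_[q[:,:2]-[528,261],np.ones(len(q))]; k=np.abs(q[:,2]-np.median(q[:,2]))<6
co=np.linalg.lstsq(A[k],q[k,2],rcond=None)[0]; print(len(q),k.sum(),"slope deg",np.degrees(co[:2]),co[2])
t=q[k]; print("circle",cv2.minEnclosingCircle(t[:,:2].astype(np.float32)),cv2.minAreaRect(t[:,:2].astype(np.float32)),t.min(0),t.max(0))
E
```

```text
479 456 slope deg [0.46834392 0.65061054] 218.65846639887678
circle ((527.0667724609375, 264.26776123046875), 33.28971862792969) ((528.0823364257812, 260.8602600097656), (57.18804931640625, 56.57147979736328), 45.39516067504883) [493.81930862 231.18443077 213.05043002] [559.92369236 288.2777811  224.3159957 ]
```

View pics/top3.png

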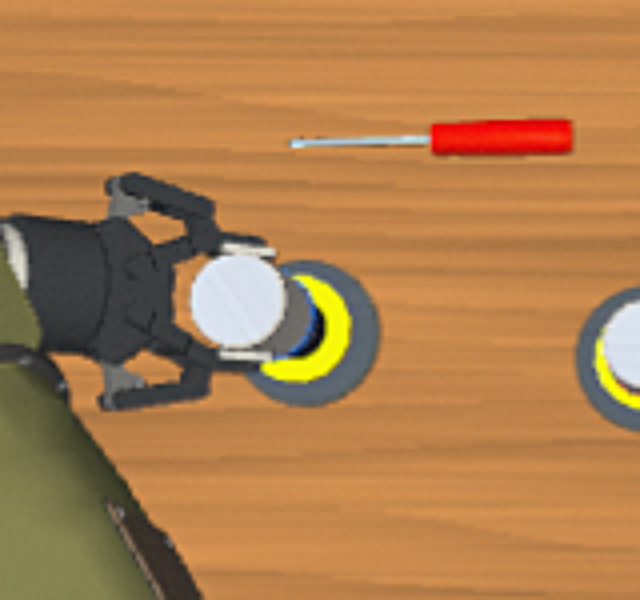

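The bowl is upright: tilt is under 1°, and the base is centred at (528,261), z ≈ 219, within 1 mm of the post axis. Now lower it on and push with a force guard.

```bash
python3 - <<'E'
from p import *
def st(l): s=bot.read_state(); print(l,round(s["clock"],2),s["ee_pos"].round(2),s["ft_force"].round(1),round(s["grip_width"],1))
print(bot.servo_line(list(post+[0,0,122]),speed=50,until_force=5)); st("on")
print(bot.servo_line(list(post+[0,0,105]),speed=12,until_force=18)); st("mid")
print(bot.servo_line(list(post+[0,0,91]),speed=8,until_force=12)); st("end")
E
```

```text
False
on 15.06 [528.69 261.37 122.35] [ 0.2  0.4 -2. ] 55.2
False
mid 16.62 [528.61 261.32 105.62] [-1.6  0.6  4.7] 55.4
True
end 17.93 [528.57 261.36  94.93] [-1.8  1.1  5.5] 55.2
```

```bash
python3 - <<'E'
from p import *
def st(l): s=bot.read_state(); print(l,round(s["clock"],2),s["ee_pos"].round(2),s["ft_force"].round(1),round(s["grip_width"],1))
print(bot.servo_line(list(post+[0,0,91]),speed=6,until_force=18)); st("push2")
bot.dwell(.2); st("rest")
E
```

```text
True
push2 18.3 [528.55 261.41  94.91] [-0.8  0.6  5.7] 55.1
rest 18.5 [528.56 261.43  94.92] [-2.   1.3  5.4] 55.1
```

The bowl is on a hard stop: the force rises with no movement. Release, retract and verify.

```bash
python3 - <<'E'
from p import *
bot.move_gripper(85)
s=bot.read_state(); z=rot(s["tool_rot"]).apply([0,0,1]); p=np.array(s["ee_pos"])
bot.servo_line(list(p-100*z),speed=80); bot.servo_line(list(p-100*z+[0,60,100]),speed=200)
s=bot.read_state(); q=s["joint_positions"].copy(); q[0]+=.9; bot.move_joints(list(q)); print(bot.read_state()["clock"])
for n in("top","side"):
    c=bot.read_camera(n); I=c["image"]
    if n=="side": cv2.imwrite("pics/side4.png",cv2.resize(I[130:320,130:350],None,fx=3,fy=3))
    P,W=cloud(c); hsv=cv2.cvtColor(I,cv2.COLOR_BGR2HSV).astype(int)
    for nm,cx,cy in(("free",528,261),("busy",512,19)):
        d=np.hypot(P[...,0]-cx,P[...,1]-cy)
        b=P[(d<40)&(P[...,2]>112)&(hsv[...,1]<60)]; y=P[(d<45)&(abs(hsv[...,0]-30)<5)&(hsv[...,1]>150)&(hsv[...,2]>120)]
        print(n,nm,"base z",np.median(b[:,2]).round(1) if len(b) else None,b[:,:2].mean(0).round(1),"collar z",np.median(y[:,2]).round(1),len(y))
E
```

```text
23.1
top free base z 123.2 [526.9 258.7] collar z 23.5 131
top busy base z 123.0 [511.3  19.3] collar z 22.9 112
side free base z 125.3 [528.2 267.4] collar z 25.5 221
side busy base z 125.8 [512.1  27.8] collar z 26.1 152
```

View pics/side4.png

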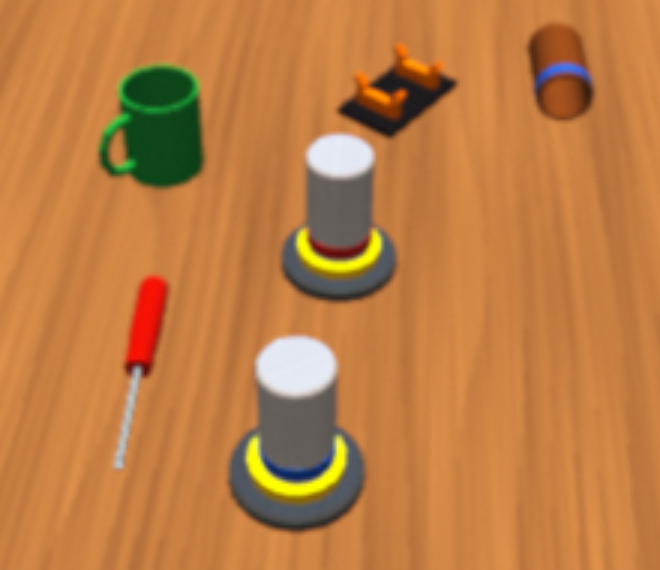

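The bowl stands mouth down on the free post at (297,420), at the same base and collar heights as the spare bowl. The mug, screwdriver, spare bowl and brown decoy show no sign of having moved.

```bash
python3 -c "
from rig import bot; print(bot.finish_job())"
```

```text
the job is handed in; nothing more can be done
None
```

The blue-banded bowl is standing mouth down on the free post with its collar pushed fully down, nothing else was moved, and I handed the job in at about 23 s on the robot's clock.

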